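Pry the snap-fit cover off a terminal box

ROBOT

A 7-joint arm with a two-finger parallel gripper is mounted at the origin on a cart in front of the work surface, level with it; the furniture and walls round the work are solid. World frame = base frame: x ahead of the robot, y to its left, z up, the work surface at z = 0. Lengths are in m, angles in rad, forces in N, time in s.
With the tool pointing down it reaches from about 0.4 to 0.85 m from the base axis. Payload 4.5 kg.
Tool frame: the origin (TCP) lies at the very end of the fingers, on their centre line; the grasp point (between the pads) lies 19 mm behind it; z points along the fingers, y is the line along which they close (so a half turn about z gives the same grasp; the last joint's range is limited). The gripper opens to 85 mm and grips with 20 to 120 N. Pads are 22 mm wide; open, the fingers measure 114 mm over their backs; the gripper's body (76 mm by 85 mm) begins 54 mm behind the grasp point. The pads swing forward as they close: fully open they stand 13 mm farther back than shut.
Start: joints at [1.264, 0.689, -0.195, 1.565, 0.157, 0.902, -0.215], TCP at [0.209, -0.589, 0.231] pointing down, gripper open.
Joint ranges: [-3.01, 3.01], [-0.46, 2.08], [-1.47, 1.51], [0.13, 2.56], [-1, 4.14], [0.04, 2.09], [-2.66, 2.66]. Speed limits (rad/s): [2.57, 2.57, 3.14, 3.14, 3.14, 3.14, 3.14].

INTERFACE

Orientations are given as a rotation vector (axis times angle).
In Python, from rig import get_state, camera, sign_off gives the robot as it stands.
- The arm moves only by the tool move_arm, never from a script. Its argument "plan" is a list that holds one entry, the list of rows, each a list of 7 numbers: the finger opening in mm, from 0 to 85.4, then the shift along the tool's x, y, z in mm, then the turn, a rotation vector about the tool's x, y, z in degrees. In form: [[[jaw, dx, dy, dz, wx, wy, wz], ...]]. A call has 1 to 20 rows; each row is the pose to reach, as a shift and turn from the pose commanded when the call began, along the tool's axes at that moment; what a row does not reach only later rows make up. A row lasts 1/10 s, in which the tool goes at most 50 mm and 8.59 degrees, less where a joint would pass 70% of its speed; a pose out of reach is approached as far as the arm can. A call with a gripper value outside its range is refused whole. The fingers move at their own pace and stop on an object; the grip force is fixed at half the most. Time passes only in rows, so rows that repeat a pose let the fingers close. It gives the time, the measured TCP pose, the force and the opening at its end, in the units of the state.
- get_state(): the state, without advancing time (a new reading comes with each control period).
- camera(name): name is "scene" or "top" or "wrist"; returns a dict with "pixels" (384x512x3 uint8, red, green, blue), "depth" (384x512 float32, m along the optical axis (not along the pixel's ray), 0 where there is no reading), "fx", "fy", "cx", "cy" (pixels), "R" (3x3) and "t" (3): a world point X has camera coordinates R X + t; the wrist camera has in their place "hand_eye" (4x4, takes a point from camera to tool coordinates, whose origin is the TCP and whose axes are the flange's). Camera axes: x right, y down, z forward; pixel columns grow to the right and rows downward; lengths in m; the calibration is good to about 2 mm. A picture is of the moment at which its call begins: read the wrist's pose just before it.
- sign_off(): hands the job in, once; it reports no verdict.
The state is a dict: "time": time; "joint_pos": joint angles; "qd": joint speeds; "tau": joint torques, N m; "tcp_pos": TCP position; "tool_rot": TCP orientation; "contact_force": force on the tool from outside, world axes, zero at the start; "moment": the same for the moment, N m; "gripper_width": finger opening in m.
Only numpy, scipy, OpenCV 4.12 (cv2) and the standard library are available. Lean on these libraries where they do the work, as an engineer would, in place of code of your own. Each camera call takes 0.05 s, during which the arm holds its last target. There are 200 camera calls.

TASK

Take the flat-bladed pry tool out of its stand and use its blade in the notch at the top of the terminal box to pry the snap-fit cover off, so that the cover tips out and drops onto the bench in front of the box. Then put the pry tool back upright in the slot it came from. Pry with the blade, do not touch the cover with the gripper, and leave the round pick in the stand alone.

Things in the scene. Friction and masses are not known exactly. Their poses are not given: they have to be found in the camera images.
- terminal_box: Grey upright housing fixed to the bench: 110 mm wide (y), 60 deep (x), 100 tall; low mounting ears stand out 18 mm at its foot. Origin: centre of its underside; -x is its front, roughly facing the robot, z up. The cover fills the front between two cheeks (x -30 to -18 mm), standing on a sill 12 mm high behind a 3 mm lip, held near the top by a sprung clip at either side, 1.5 mm over its edge.
- notch (a point): Centre of the mouth of the pry notch: a pocket in the box's top edge, open upwards, right behind the middle of the cover; axes as the box. 12 mm along x (the cover's back is 6 mm to -x), 30 mm along y, 22 mm deep; mouth at z = 100 mm. Push the cover's top forward (-x) from in it with about 4 N: the clips let go after some 10 mm, and 20 to 30 mm more tips the cover over the lip so that it falls forward.
- cover: Loose white plastic plate with four thin grey lines, 72 mm wide (y), 86 tall (z), 4.5 thick (x), 40 g, snapped into the front of the terminal box. Origin: middle of its lower edge; axes as the box's when fitted. Fitted, its top edge is 98 mm above the bench. It needs about 120 mm of free bench in front of the box to fall on.
- pry_tool: Upright in a pale wooden stand, open at front and back (70x160x68 mm; two slots 90 mm apart, 18 mm along tool x, 28 along y, in its 12 mm top board). Origin: middle of the tip, z up; tip 6 mm above the bench. Flat steel blade 14 mm wide (y), 3 thick (x), z 0 to 62; round collar 40 mm across, z 62 to 68, rests on the stand; black flat-sided handle 16 (x) by 22 mm (y), z 68 to 152. 70 g.
- round_pick: Bystander in the other slot of the stand: a like tool and collar, but a slimmer round black handle, 15 mm across, and a thin round needle, 5 mm across, in place of the flat blade. Origin at the needle's tip, z up. Leave it where it is.

How it is judged:
By the outcome, as a careful person would: the job done as asked, in the order asked, and still so for the second after the job is handed in, with the robot touching nothing.
It also fails if it takes over 54 s, if anything falls off the work surface, if the arm or the gripper's body presses on something with over 40 N, if the wrist force passes 120 N, or if a joint passes its speed limit or range.

## Working session

There is one attempt and no reset: what is moved stays moved. The work goes in short steps, Python scripts to look and compute and a tool call to move; the robot and the scene stay as the last step left them, time stands still between calls to the robot, and variables do not carry over. Pictures are saved under pics/ and viewed, on a budget of 10 in all, crops included, one or two more only if the job needs it, and the job is handed in when it is done.

Besides the shell and the picture viewer there is one more tool, called after "Request:" by a JSON object that holds its "op" and its "data", one argument or row to a line. move_arm: Moves the arm, as the interface text tells. Its arguments: {"type":"object","properties":{"plan":{"type":"array","items":{"type":"array","items":{"type":"array","items":{"type":"number"}}}}},"required":["plan"]}

```bash
mkdir -p pics; ls; cat > h.py <<'E'
import numpy as np, cv2
from rig import get_state, camera, sign_off
from scipy.spatial.transform import Rotation as Ro
def pts(c):
    v,u=np.mgrid[:384,:512]; d=c["depth"].astype(float)
    P=np.stack([(u-c["cx"])/c["fx"]*d,(v-c["cy"])/c["fy"]*d,d],-1)
    return (P-np.array(c["t"]).ravel())@np.array(c["R"])
def toolrel(p,rv=None):
    "world target TCP pos -> dx dy dz mm in tool axes; rv target rotvec"
    s=get_state(); R=Ro.from_rotvec(s["tool_rot"])
    o=(R.inv().apply(np.array(p)-s["tcp_pos"])*1000).round(1)
    w=(R.inv()*Ro.from_rotvec(rv)).as_rotvec(degrees=True).round(2) if rv is not None else None
    return o,w
E
python3 - <<'E'
from h import *
s=get_state()
for k,v in s.items(): print(k,np.round(v,4))
print(Ro.from_rotvec(s["tool_rot"]).as_matrix().round(3))
ims=[]
for n in("scene","top"):
    c=camera(n); np.savez(n+".npz",**{k:np.array(v) for k,v in c.items()})
    print(n,c["fx"],c["cx"],c["cy"],np.round(c["R"],3).tolist(),np.round(c["t"],3).tolist())
    cv2.imwrite(f"pics/{n}0.png",c["pixels"][...,::-1])
E
```

```text
pics
time 0.0
joint_pos [ 1.2638  0.69   -0.1945  1.5664  0.1573  0.9025 -0.2151]
qd [-0.0005  0.0007 -0.0014  0.0011 -0.0002  0.0003  0.0006]
tau [-1.00000e-04 -5.39604e+01 -1.26630e+00 -1.58542e+01  9.10000e-03
  9.60000e-03 -0.00000e+00]
tcp_pos [ 0.2086 -0.5884  0.2305]
tool_rot [-3.0942e+00 -5.3250e-01  7.0000e-04]
contact_force [0.5151 0.2392 1.2733]
moment [-0.0275  0.0083 -0.0018]
gripper_width 0.0856
[[ 0.942  0.334 -0.001]
 [ 0.334 -0.942  0.002]
 [-0.    -0.002 -1.   ]]
scene 489.5606919734556 251.0516613220424 195.51432979151795 [[-0.843, -0.538, 0.003], [-0.42, 0.655, -0.628], [0.336, -0.531, -0.778]] [0.317, 0.407, 0.651]
top 495.4268810797126 257.4793010473313 189.46923639499616 [[-0.015, -1.0, -0.024], [-0.991, 0.018, -0.129], [0.13, 0.022, -0.991]] [-0.179, 0.494, 1.005]
```

View pics/scene0.png

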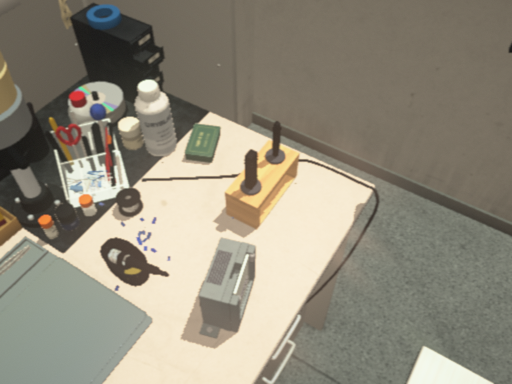

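View pics/top0.png

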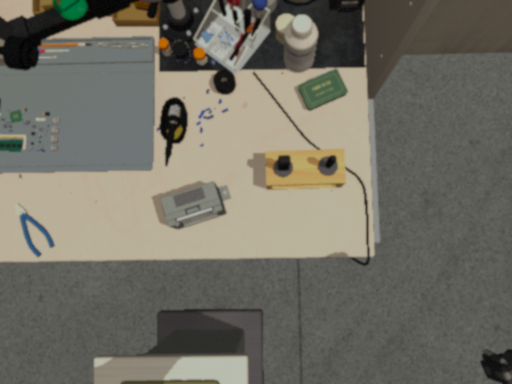

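The scene view shows the box at about (228,285) and the stand at (262,182), with tools at (250,170) and (277,140). The top view shows the box at (195,205), with the white cover edge on its lower, robot-facing side, and the stand at (305,168), with tools at (284,162) and (328,162). The bench in front of the box is clear. Next I'll measure positions from depth.

```bash
python3 - <<'E'
from h import *
for n in("top","scene"):
    c=np.load(n+".npz"); P=pts(c); px=c["pixels"]
    if n=="top": P0=P
    for nm,(r0,r1,c0,c1) in ({"box":(170,240,150,240),"stand":(140,200,255,355)} if n=="top" else {"box":(230,340,190,270),"stand":(115,230,220,305)}).items():
        Q=P[r0:r1,c0:c1].reshape(-1,3); col=px[r0:r1,c0:c1].reshape(-1,3)
        def rep(lab,m):
            q=Q[m]
            if len(q)<4: print(n,lab,len(q)); return
            (cx,cy),(w,h),a=cv2.minAreaRect((q[:,:2]*1000).astype(np.float32)); print(n,lab,len(q),"rect",np.round([cx,cy,w,h,a],1),"z",q[:,2].min().round(4),np.median(q[:,2]).round(4),q[:,2].max().round(4))
        if nm=="box":
            rep("table",(abs(Q[:,2])<.01)); rep("boxtop",(Q[:,2]>.094)&(Q[:,2]<.106)); rep("white",(Q[:,2]>.085)&(Q[:,2]<.106)&(col.min(1)>185))
            rep("ear",(Q[:,2]>.004)&(Q[:,2]<.02)&(col.max(1)<150))
        else:
            rep("standtop",(Q[:,2]>.06)&(Q[:,2]<.072)&(col[:,0]>150))
            dark=(col.max(1)<110)&(Q[:,2]>.085)
            lab=np.zeros((r1-r0,c1-c0),np.uint8); lab.ravel()[dark]=1
            k,L,st,_=cv2.connectedComponentsWithStats(lab)
            for i in range(1,k):
                if st[i,4]>5: rep("handle%d"%i,L.ravel()==i); rep(" top%d"%i,(L.ravel()==i)&(Q[:,2]>.148))
            dark=(col.max(1)<130)&(Q[:,2]>.07)&(Q[:,2]<.08)
            for lo,hi in((0,1),): 
                y=Q[:,1]; ym=np.median(y[dark]) if dark.any() else 0
                rep("collA",dark&(y>ym)); rep("collB",dark&(y<=ym))
c=np.load("top.npz")["pixels"][135:235,150:355]; s=np.load("scene.npz")["pixels"][115:340,190:310]
cv2.imwrite("pics/crop1.png",np.hstack([cv2.resize(c,None,fx=2.5,fy=2.5,interpolation=2)[:250], cv2.resize(s,None,fx=2.1,fy=2.1,interpolation=2)[:250,:]])[...,::-1])
E
```

```text
top table 4216 rect [465.8 -49.4 194.5 149.6  89.1] z -0.0052 0.0015 0.0099
top boxtop 1513 rect [455.7 -58.9  62.1 110.2  16.9] z 0.0941 0.1012 0.1059
top white 0
top ear 291 rect [466.4 -48.2  85.2 157.4  16.8] z 0.004 0.0106 0.0199
top standtop 1842 rect [ 530.7 -284.5   70.9  160.1    0.9] z 0.0605 0.0693 0.072
top handle2 167 rect [ 445.8 -230.5   22.5  181.5   83.9] z 0.0852 0.1556 1.0559
top  top2 101 rect [ 445.9 -229.8   21.   181.5   83.9] z 0.1484 0.1589 1.0559
top handle3 88 rect [ 529.  -328.    12.8   10.2   81.2] z 0.085 0.1435 0.1614
top  top3 40 rect [ 529.  -328.4   12.     9.9   81.5] z 0.1484 0.1574 0.1614
top collA 174 rect [ 526.9 -267.8   96.1   32.6   89.1] z 0.0703 0.0752 0.0797
top collB 175 rect [ 531.8 -331.2   36.7   30.8    0. ] z 0.0707 0.0754 0.0798
scene table 4965 rect [479.5 -86.5 149.3 216.8  32.4] z -0.0038 0.0007 0.01
scene boxtop 2194 rect [454.6 -58.3  62.  111.6  16.7] z 0.094 0.1004 0.1045
scene white 122 rect [436.4 -75.1  16.9  90.1  21.2] z 0.0914 0.0982 0.1015
scene ear 319 rect [432.7 -39.3 125.1  51.4  77.9] z 0.004 0.0072 0.0199
scene standtop 1712 rect [ 529.6 -283.6   71.9  163.6    0.7] z 0.0601 0.0684 0.072
scene handle1 226 rect [379.2 -40.3  14.7 662.9  27.6] z 0.0854 0.1305 0.761
scene  top1 53 rect [373.7 -43.3  11.2 662.9  28.8] z 0.1483 0.1548 0.761
scene handle4 359 rect [ 527.8 -236.8   21.2   15.4   88.8] z 0.0851 0.1297 0.1606
scene  top4 106 rect [ 527.7 -237.2   20.5   15.5   88.1] z 0.1481 0.1574 0.1606
scene collA 163 rect [ 527.3 -264.9   92.9   35.    89.2] z 0.0702 0.0748 0.0798
scene collB 164 rect [ 529.2 -327.8   34.    32.6    2.1] z 0.071 0.0747 0.0795
```

View pics/crop1.png

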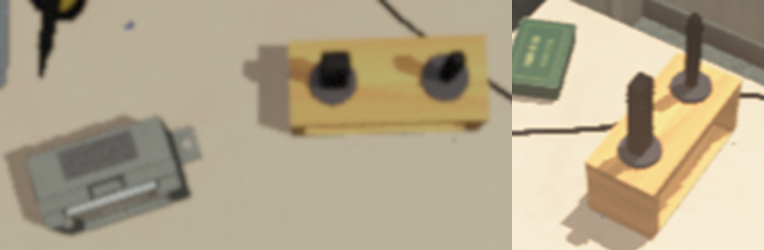

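The pry tool is the thicker, flat handle at about (0.529, -0.238). The slim pick is at y≈-0.328. The box is at (0.455, -0.059) with a yaw of about +16.8°. In the crop the notch is at (105,188), right behind the white cover edge. Next I'll locate the notch and work out the first move.

```bash
cat >> h.py <<'E'
def rv(phi):
    p=np.radians(phi); y=np.array([np.cos(p),np.sin(p),0]); z=np.array([0,0,-1.]); return Ro.from_matrix(np.stack([np.cross(y,z),y,z],1)).as_rotvec()
BC=np.array([.455,-.0587]); BY=np.radians(16.8)
def box(P):
    d=P[...,:2]-BC; c,s=np.cos(BY),np.sin(BY); return np.stack([d[...,0]*c+d[...,1]*s,-d[...,0]*s+d[...,1]*c,P[...,2]],-1)*1000
E
python3 - <<'E'
from h import *
for n in("top","scene"):
    c=np.load(n+".npz"); B=box(pts(c)).reshape(-1,3); col=c["pixels"].reshape(-1,3).astype(int)
    m=(abs(B[:,0])<34)&(abs(B[:,1])<58)
    lo=m&(B[:,2]<94)&(B[:,2]>60)&(B[:,0]>-22)&(abs(B[:,1])<30)
    print(n,"low",lo.sum(),np.percentile(B[lo],[2,50,98],axis=0).round(1).tolist())
    w=m&(col.min(1)>165)&(B[:,2]>85); print(" white",w.sum(),np.percentile(B[w],[2,50,98],axis=0).round(1).tolist() if w.any() else "")
print(toolrel([.529,-.238,.26],rv(.8)))
E
```

```text
top low 151 [[-21.6, -26.8, 61.8], [-12.4, 0.7, 79.6], [-4.1, 27.6, 92.2]]
 white 9 [[-20.1, -15.7, 96.1], [-19.2, -6.5, 99.9], [-18.0, -0.1, 101.9]]
scene low 124 [[-17.4, -16.4, 76.2], [-9.4, -9.1, 79.9], [-5.1, 8.2, 93.4]]
 white 437 [[-23.7, -54.5, 95.3], [-0.0, -18.4, 99.9], [29.4, 50.8, 102.2]]
(array([ 419.1, -223.3,  -29.1]), array([-8.000e-02, -5.000e-02, -7.127e+01]))
```

Request:
{"op": "move_arm", "data": {
  "plan": [
    [[85,419,-223,-29,0,0,-71.3],[85,419,-223,-29,0,0,-71.3],[85,419,-223,-29,0,0,-71.3],[85,419,-223,-29,0,0,-71.3],[85,419,-223,-29,0,0,-71.3],[85,419,-223,-29,0,0,-71.3],[85,419,-223,-29,0,0,-71.3],[85,419,-223,-29,0,0,-71.3],[85,419,-223,-29,0,0,-71.3],[85,419,-223,-29,0,0,-71.3],[85,419,-223,-29,0,0,-71.3],[85,419,-223,-29,0,0,-71.3],[85,419,-223,-29,0,0,-71.3],[85,419,-223,-29,0,0,-71.3]]
  ]
}}

```text
time: 1.5
tcp_pos: [0.528, -0.2406, 0.26]
tool_rot: [-2.208, -2.234, 0.002]
contact_force: [-0.6, -0.4, 0.0]
gripper_width: 0.0848
```

```bash
python3 - <<'E'
from h import *
s=get_state(); c=camera("wrist"); np.savez("w1.npz",**{k:np.array(v) for k,v in c.items()})
T=np.array(c["hand_eye"]); print(T.round(3).tolist(), s["tcp_pos"],s["joint_pos"].__class__, np.round(s["joint_pos"],2))
R=Ro.from_rotvec(s["tool_rot"]).as_matrix()
v,u=np.mgrid[:384,:512]; d=c["depth"].astype(float)
P=np.stack([(u-c["cx"])/c["fx"]*d,(v-c["cy"])/c["fy"]*d,d],-1)@T[:3,:3].T+T[:3,3]
W=P@R.T+s["tcp_pos"]; px=c["pixels"]
m=(W[...,2]>.145)&(W[...,2]<.17)&(d>0)
k,L,st,_=cv2.connectedComponentsWithStats(m.astype(np.uint8))
for i in range(1,k):
    if st[i,4]>30: 
        q=W[L==i]; print(st[i],np.round(cv2.minAreaRect((q[:,:2]*1000).astype(np.float32))[0]+cv2.minAreaRect((q[:,:2]*1000).astype(np.float32))[1],1),cv2.minAreaRect((q[:,:2]*1000).astype(np.float32))[2],np.median(q[:,2]))
q=W[(abs(W[...,2]-.068)<.004)&(px[...,0]>150)]; print("stand",len(q), cv2.minAreaRect((q[:,:2]*1000).astype(np.float32)) if len(q) else "")
cv2.imwrite("pics/w1.png",px[...,::-1]); print(toolrel([.529,-.2385,.091],rv(.8)))
E
```

```text
[[0.0, -0.956, -0.294, 0.076], [1.0, 0.0, 0.001, 0.001], [-0.001, -0.294, 0.956, -0.143], [0.0, 0.0, 0.0, 1.0]] [ 0.52804792 -0.24056888  0.25998816] <class 'numpy.ndarray'> [ 0.65  0.63 -0.53  1.66  0.37  0.95  0.  ]
[250 170  21  30 612] [ 530.2 -238.1   16.2   21.5] 0.26929885149002075 0.1574233429769918
[252 272  17  20 248] [ 531.5 -326.8   12.9   12.2] 42.160255432128906 0.15421311155259354
[432 375  27   9 160] [ 710.5 -429.9   24.2    6. ] 9.172011375427246 0.1567363307991045
stand 5339 ((530.93798828125, -284.4583435058594), (69.9203109741211, 159.6217041015625), 1.0676246881484985)
(array([  2. ,   0.9, 169.1]), array([-0.05,  0.04, -0.12]))
```

View pics/w1.png

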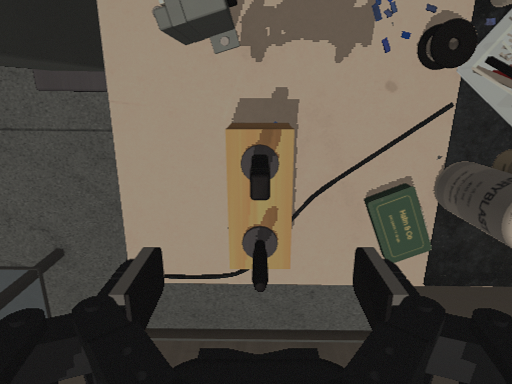

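The wrist view shows the flat handle at (260,183) and the round pick at (260,265), with the fingers straddling along world x. The measured handle is 16.2 x 21.5 mm at (0.530, -0.238), top at 0.158, which matches the given sizes. I'll descend and grip it.

Request:
{"op": "move_arm", "data": {
  "plan": [
    [[85,2.4,2.2,50,0,0,0],[85,2.4,2.2,90,0,0,0],[85,2.4,2.2,120,0,0,0],[85,2.4,2.2,145,0,0,0],[85,2.4,2.2,160,0,0,0],[85,2.4,2.2,168,0,0,0],[85,2.4,2.2,168,0,0,0],[50,2.4,2.2,168,0,0,0],[30,2.4,2.2,168,0,0,0],[22,2.4,2.2,168,0,0,0],[10,2.4,2.2,168,0,0,0],[0,2.4,2.2,168,0,0,0],[0,2.4,2.2,168,0,0,0],[0,2.4,2.2,168,0,0,0],[0,2.4,2.2,168,0,0,0],[0,2.4,2.2,168,0,0,0]]
  ]
}}

```text
time: 3.15
tcp_pos: [0.5317, -0.2365, 0.0928]
tool_rot: [2.205, 2.237, 0.0]
contact_force: [-0.8, 0.2, 5.2]
gripper_width: 0.0152
```

Request:
{"op": "move_arm", "data": {
  "plan": [
    [[0,0,0,-10,0,0,0],[0,0,0,-30,0,0,0],[0,0,0,-55,0,0,0],[0,0,0,-80,0,0,0],[0,0,0,-105,0,0,0],[0,0,0,-125,0,0,0],[0,0,0,-135,0,0,0],[0,0,0,-135,0,0,0],[0,0,0,-135,0,0,0]]
  ]
}}

```text
time: 4.05
tcp_pos: [0.5308, -0.2364, 0.2266]
tool_rot: [-2.205, -2.237, 0.001]
contact_force: [-0.1, -0.0, -0.7]
gripper_width: 0.0154
```

```bash
python3 - <<'E'
from h import *
s=get_state(); print({k:np.round(s[k],4).tolist() for k in("tcp_pos","tool_rot","contact_force","moment","gripper_width")})
c=camera("scene"); cv2.imwrite("pics/s2.png",c["pixels"][...,::-1])
nb=np.array([-.012,0]); cc,ss=np.cos(BY),np.sin(BY); w=BC+[nb[0]*cc,nb[0]*ss]; print("notch",w)
print(toolrel([*w,.24],rv(16.8)))
E
```

```text
{'tcp_pos': [0.5308, -0.2364, 0.2266], 'tool_rot': [-2.2046, -2.2366, 0.0013], 'contact_force': [-0.0608, -0.0258, -0.7044], 'moment': [0.0488, 0.0405, 0.0568], 'gripper_width': 0.0154}
notch [ 0.44351217 -0.06216838]
(array([175.4, -84.6, -13.6]), array([ -0.12,  -0.05, -15.97]))
```

View pics/s2.png

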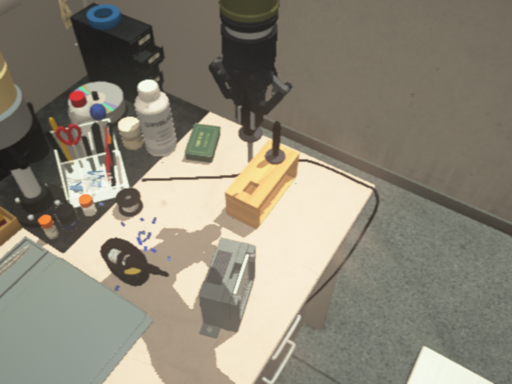

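The view shows the tool held upright at (250,140) with the blade down, clear of the stand, and the pick still in its slot at (276,150). Next I'll move above the notch.

Request:
{"op": "move_arm", "data": {
  "plan": [
    [[0,175.4,-84.6,0,0,0,-16],[0,175.4,-84.6,0,0,0,-16],[0,175.4,-84.6,0,0,0,-16],[0,175.4,-84.6,0,0,0,-16],[0,175.4,-84.6,0,0,0,-16],[0,175.4,-84.6,0,0,0,-16],[0,175.4,-84.6,0,0,0,-16],[0,175.4,-84.6,0,0,0,-16]]
  ]
}}

```text
time: 4.9
tcp_pos: [0.4448, -0.0636, 0.2268]
tool_rot: [-1.876, -2.52, 0.001]
contact_force: [-1.0, 0.3, -1.1]
gripper_width: 0.0156
```

```bash
python3 - <<'E'
from h import *
s=get_state(); print({k:np.round(s[k],4).tolist() for k in("tcp_pos","tool_rot","contact_force","moment","gripper_width")})
t=box(s["tcp_pos"]); print("tcp box",t)
ims=[]
for n in("scene","top"):
    c=camera(n); B=box(pts(c)); px=c["pixels"]
    for lo,hi in((140,158),(158,176),(176,198)):
        m=(abs(B[...,0]-t[0])<25)&(abs(B[...,1]-t[1])<25)&(B[...,2]>lo)&(B[...,2]<hi); q=B[m]
        print(n,lo,len(q),np.percentile(q,[3,50,97],axis=0).round(1).tolist() if len(q) else "")
    v,u=np.where(np.linalg.norm(B-[-12,0,110],axis=-1)<60) ; r=int(np.median(v)); k=int(np.median(u))
    ims.append(cv2.resize(px[max(r-75,0):r+45,k-60:k+60],None,fx=3.3,fy=3.3,interpolation=2))
cv2.imwrite("pics/over.png",np.hstack(ims)[...,::-1])
E
```

```text
{'tcp_pos': [0.4448, -0.0636, 0.2268], 'tool_rot': [-1.876, -2.5198, 0.0006], 'contact_force': [-1.0049, 0.3114, -1.0717], 'moment': [0.0315, 0.0111, -0.005], 'gripper_width': 0.0156}
tcp box [-11.21358805  -1.73951447 226.84072805]
scene 140 33 [[-13.5, -11.2, 140.6], [-12.8, -0.6, 150.3], [-10.5, 2.6, 157.3]]
scene 158 28 [[-13.3, -10.9, 158.4], [-12.9, -0.9, 165.8], [-11.0, 2.8, 175.1]]
scene 176 9 [[-13.2, -1.1, 176.1], [-12.9, 2.0, 179.9], [-11.5, 3.5, 183.6]]
top 140 0 
top 158 0 
top 176 0
```

View pics/over.png

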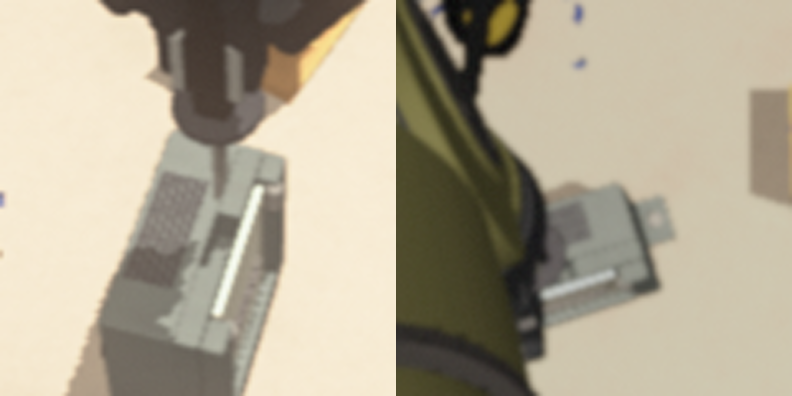

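The scene crop (left half) shows the blade hanging above the notch. The notch is the dark pocket at about (225,235), right behind the white cover edge. Depth puts the blade at box x≈-11.5, y≈-4, and the notch is at x≈-12, y≈0. I'll shift 3.5 mm in y and go in.

Request:
{"op": "move_arm", "data": {
  "plan": [
    [[0,3.5,0,8,0,0,0],[0,3.5,0,20,0,0,0],[0,3.5,0,30,0,0,0],[0,3.5,0,36,0,0,0],[0,3.5,0,42,0,0,0],[0,3.5,0,48,0,0,0],[0,3.5,0,53,0,0,0],[0,3.5,0,57,0,0,0],[0,3.5,0,57,0,0,0],[0,3.5,0,57,0,0,0]]
  ]
}}

```text
time: 6.0
tcp_pos: [0.4434, -0.0589, 0.1704]
tool_rot: [1.872, 2.522, 0.0]
contact_force: [-0.1, 0.4, -0.3]
gripper_width: 0.0155
```

There's no contact force and the tip is at z≈84, inside the pocket. Now I'll pry forward.

Request:
{"op": "move_arm", "data": {
  "plan": [
    [[0,0,-2,0,0,0,0],[0,0,-4,0,0,0,0],[0,0,-6,0,0,0,0],[0,0,-8,0,0,0,0],[0,0,-10,0,0,0,0],[0,0,-11,0,0,0,0],[0,0,-11,0,0,0,0]]
  ]
}}

```text
time: 6.7
tcp_pos: [0.4322, -0.0624, 0.1703]
tool_rot: [-1.872, -2.522, 0.002]
contact_force: [0.0, -0.2, -0.4]
gripper_width: 0.0152
```

```bash
python3 - <<'E'
from h import *
s=get_state(); print({k:np.round(s[k],4).tolist() for k in("tcp_pos","contact_force","moment","gripper_width")})
c=camera("scene"); 
cv2.imwrite("pics/p3.png",cv2.resize(c["pixels"][180:345,150:330],None,fx=3.3,fy=3.3,interpolation=2)[...,::-1])
B=box(pts(c)); px=c["pixels"].astype(int)
for lo,hi in((100,112),(112,124)):
    m=(abs(B[...,0]+23)<25)&(abs(B[...,1])<15)&(B[...,2]>lo)&(B[...,2]<hi); q=B[m]; print(lo,len(q),np.percentile(q,[3,50,97],axis=0).round(1).tolist())
m=(px.min(-1)>185)&(B[...,2]>88)&(B[...,2]<105)&(abs(B[...,1])<40)&(B[...,0]<0); q=B[m]; print("white",len(q),np.percentile(q,[3,50,97],axis=0).round(1).tolist())
E
```

```text
{'tcp_pos': [0.4322, -0.0624, 0.1703], 'contact_force': [0.0331, -0.1804, -0.4352], 'moment': [0.1034, -0.3031, 0.0112], 'gripper_width': 0.0152}
100 63 [[-28.7, -9.9, 100.1], [-3.7, 4.3, 101.2], [1.8, 13.7, 111.5]]
112 12 [[-24.7, 3.6, 112.6], [-24.0, 6.7, 116.7], [-22.4, 7.4, 123.1]]
white 54 [[-30.0, -11.0, 95.8], [-27.8, 4.6, 98.3], [-25.3, 31.4, 100.5]]
```

View pics/p3.png

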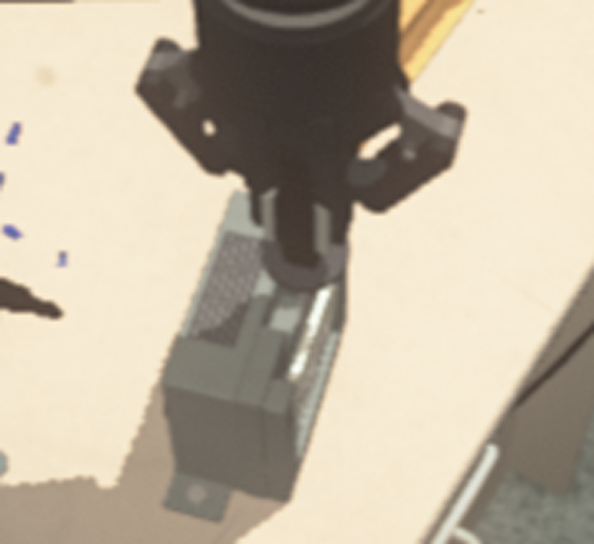

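The crop shows the blade in the notch and the cover's top edge, at (310,330), moved forward about 7 mm to x≈-28. The moment reading shows the push. I'll keep going.

Request:
{"op": "move_arm", "data": {
  "plan": [
    [[0,0,-3,0,0,0,0],[0,0,-6,0,0,0,0],[0,0,-9,0,0,0,0],[0,0,-12,1,0,0,0],[0,0,-15,1,0,0,0],[0,0,-18,2,0,0,0],[0,0,-21,3,0,0,0],[0,0,-24,4,0,0,0],[0,0,-27,4,0,0,0],[0,0,-30,4,0,0,0],[0,0,-33,4,0,0,0],[0,0,-36,4,0,0,0],[0,0,-36,4,0,0,0],[0,0,-36,4,0,0,0]]
  ]
}}

```text
time: 8.15
tcp_pos: [0.3984, -0.0725, 0.1663]
tool_rot: [1.872, 2.522, 0.0]
contact_force: [0.3, -0.6, -1.5]
gripper_width: 0.0153
```

```bash
python3 - <<'E'
from h import *
s=get_state(); print({k:np.round(s[k],4).tolist() for k in("tcp_pos","contact_force","moment","gripper_width")})
c=camera("scene"); np.savez("p4.npz",**{k:np.array(v) for k,v in c.items()})
cv2.imwrite("pics/p4.png",cv2.resize(c["pixels"][180:345,150:330],None,fx=3.3,fy=3.3,interpolation=2)[...,::-1])
E
```

```text
{'tcp_pos': [0.3984, -0.0725, 0.1663], 'contact_force': [0.2936, -0.6351, -1.5117], 'moment': [-0.0485, -0.0532, -0.0356], 'gripper_width': 0.0153}
```

View pics/p4.png

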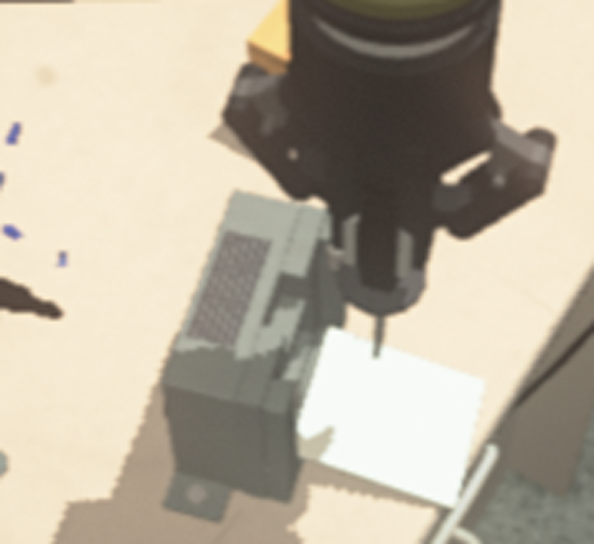

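The crop shows the cover fallen white-face-up on the bench in front of the box at about (400,415), and the blade free at (378,335). I'll lift away and return to above the stand.

Request:
{"op": "move_arm", "data": {
  "plan": [
    [[0,0,0,-15,0,0,0],[0,0,0,-40,0,0,0],[0,0,0,-65,0,0,0],[0,0,0,-75,0,0,0],[0,0,0,-75,0,0,0]]
  ]
}}

```text
time: 8.7
tcp_pos: [0.3992, -0.0727, 0.2421]
tool_rot: [1.872, 2.52, 0.002]
contact_force: [0.4, 0.5, -0.5]
gripper_width: 0.0155
```

```bash
python3 - <<'E'
from h import *
print(get_state()["tcp_pos"],toolrel([.531,-.2365,.245],rv(.8)))
E
```

```text
[ 0.39922977 -0.072658    0.24210699] (array([-194.9,   78.8,   -2.4]), array([ 0.17,  0.06, 15.99]))
```

Request:
{"op": "move_arm", "data": {
  "plan": [
    [[0,-195,78.8,0,0,0,16],[0,-195,78.8,0,0,0,16],[0,-195,78.8,0,0,0,16],[0,-195,78.8,0,0,0,16],[0,-195,78.8,0,0,0,16],[0,-195,78.8,0,0,0,16],[0,-195,78.8,0,0,0,16],[0,-195,78.8,0,0,0,16],[0,-195,78.8,0,0,0,16]]
  ]
}}

```text
time: 9.6
tcp_pos: [0.5296, -0.2348, 0.2414]
tool_rot: [-2.202, -2.24, 0.001]
contact_force: [-0.1, -0.9, 0.3]
gripper_width: 0.015
```

```bash
python3 - <<'E'
from h import *
s=get_state(); t=s["tcp_pos"]; print(t,s["tool_rot"],s["contact_force"])
c=camera("scene"); P=pts(c); px=c["pixels"].astype(int)
cv2.imwrite("pics/r5.png",cv2.resize(c["pixels"][60:345,150:330],None,fx=2,fy=2,interpolation=2)[...,::-1])
for lo,hi in((.162,.172),(.172,.185),(.185,.2),(.2,.215),(.215,.225)):
    m=(abs(P[...,0]-t[0])<.03)&(abs(P[...,1]-t[1])<.03)&(P[...,2]>lo)&(P[...,2]<hi); q=P[m]*1000; print(lo,len(q),np.percentile(q,[3,50,97],axis=0).round(1).tolist() if len(q) else "")
m=(px.min(-1)>225)&(P[...,2]<.05)&(P[...,0]<.45)&(abs(P[...,1]+.08)<.15); q=box(P[m]); print("cover",len(q),np.percentile(q,[2,50,98],axis=0).round(1).tolist())
E
```

```text
[ 0.52958716 -0.2348403   0.24141533] [-2.20230390e+00 -2.23954235e+00  5.95919269e-04] [-0.0522019  -0.90537633  0.28826141]
0.162 26 [[527.1, -244.1, 163.1], [528.3, -235.4, 167.0], [529.9, -230.1, 171.0]]
0.172 32 [[527.2, -245.0, 172.8], [528.2, -236.0, 179.1], [530.2, -229.7, 183.8]]
0.185 37 [[527.2, -243.8, 185.5], [528.4, -234.8, 191.2], [530.3, -229.9, 199.5]]
0.2 4 [[527.9, -233.8, 201.2], [528.1, -231.3, 202.2], [529.7, -231.0, 203.8]]
0.215 228 [[510.7, -251.0, 218.3], [521.8, -229.1, 222.7], [546.4, -218.2, 224.6]]
cover 3495 [[-399.6, -33.3, -1.7], [-97.3, 16.1, 7.0], [-27.5, 51.1, 21.0]]
```

View pics/r5.png

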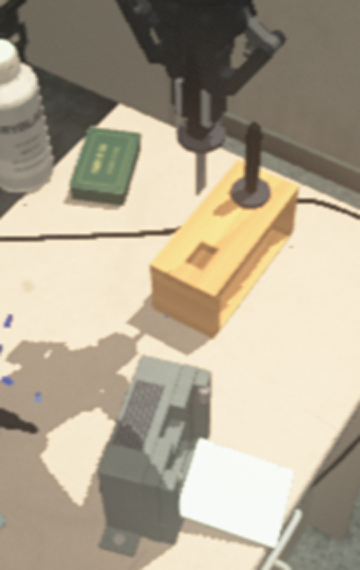

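The blade is upright above the stand, and the empty slot is at (203,255) in the crop, directly below it. The blade's xy is within 2 mm of the slot centre. The cover is lying in front of the box at (237,490). I'll lower it in.

Request:
{"op": "move_arm", "data": {
  "plan": [
    [[0,-1.5,0,40,0,0,0],[0,-1.5,0,65,0,0,0],[0,-1.5,0,80,0,0,0],[0,-1.5,0,95,0,0,0],[0,-1.5,0,110,0,0,0],[0,-1.5,0,125,0,0,0],[0,-1.5,0,135,0,0,0],[0,-1.5,0,142,0,0,0],[0,-1.5,0,146,0,0,0],[0,-1.5,0,146,0,0,0],[0,-1.5,0,146,0,0,0]]
  ]
}}

```text
time: 10.75
tcp_pos: [0.5306, -0.2379, 0.0958]
tool_rot: [2.205, 2.237, 0.001]
contact_force: [0.7, -0.0, 0.1]
gripper_width: 0.0154
```

Request:
{"op": "move_arm", "data": {
  "plan": [
    [[0,0,0,1,0,0,0],[0,0,0,2,0,0,0],[0,0,0,3,0,0,0],[0,0,0,3,0,0,0]]
  ]
}}

```text
time: 11.15
tcp_pos: [0.5304, -0.238, 0.0928]
tool_rot: [2.205, 2.237, -0.0]
contact_force: [-0.5, -0.4, 2.7]
gripper_width: 0.0156
```

The collar is resting on the stand (2.7 N up). I'll release and retreat.

Request:
{"op": "move_arm", "data": {
  "plan": [
    [[22,0,0,0,0,0,0],[30,0,0,0,0,0,0],[45,0,0,0,0,0,0],[65,0,0,0,0,0,0],[85,0,0,0,0,0,0],[85,0,0,0,0,0,0],[85,0,0,0,0,0,0],[85,0,0,0,0,0,0],[85,0,0,-20,0,0,0],[85,0,0,-50,0,0,0],[85,0,0,-90,0,0,0],[85,0,0,-130,0,0,0],[85,0,0,-170,0,0,0],[85,-60,-120,-190,0,0,0],[85,-60,-120,-190,0,0,0],[85,-60,-120,-190,0,0,0],[85,-60,-120,-190,0,0,0]]
  ]
}}

```text
time: 12.85
tcp_pos: [0.4056, -0.3034, 0.2825]
tool_rot: [-2.214, -2.227, 0.008]
contact_force: [-0.3, -0.9, 0.4]
gripper_width: 0.0851
```

```bash
python3 - <<'E'
from h import *
s=get_state(); print(s["tcp_pos"],s["contact_force"],s["gripper_width"])
c=camera("scene"); P=pts(c); px=c["pixels"].astype(int)
cv2.imwrite("pics/f6.png",cv2.resize(c["pixels"][60:345,150:350],None,fx=2,fy=2,interpolation=2)[...,::-1])
B=box(P)
for x0 in range(-130,-20,15):
    m=(px.min(-1)>225)&(abs(B[...,0]-x0)<7.5)&(abs(B[...,1])<30); q=B[m]; print(x0,len(q),np.median(q[:,2]).round(1) if len(q) else "")
for y in(-.238,-.328):
  for lo,hi in((.08,.1),(.1,.12),(.12,.14),(.14,.155),(.155,.165)):
    m=(abs(P[...,0]-.529)<.03)&(abs(P[...,1]-y)<.03)&(P[...,2]>lo)&(P[...,2]<hi); q=P[m]*1000; print(y,lo,len(q),np.median(q,axis=0).round(1))
E
```

```text
[ 0.40555835 -0.30338638  0.28249088] [-0.27581112 -0.87436489  0.35378266] 0.08509848674886732
-130 0 
-115 4 4.2
-100 303 6.6
-85 304 9.2
-70 300 12.3
-55 300 15.3
-40 267 17.8
-25 88 20.2
-0.238 0.08 94 [ 523.8 -231.4   90.1]
-0.238 0.1 96 [ 524.1 -231.6  110.3]
-0.238 0.12 98 [ 523.9 -231.4  129.9]
-0.238 0.14 82 [ 523.8 -231.2  147. ]
-0.238 0.155 93 [ 528.8 -239.   158.2]
-0.328 0.08 45 [ 527.2 -324.5   89.4]
-0.328 0.1 62 [ 527.  -324.1  110.5]
-0.328 0.12 58 [ 527.3 -323.8  130. ]
-0.328 0.14 57 [ 527.9 -324.6  146.9]
-0.328 0.155 27 [ 529.3 -327.9  157.6]
```

View pics/f6.png

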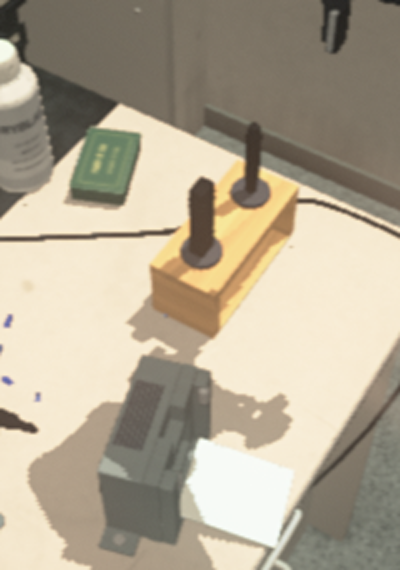

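The view shows the pry tool upright in its slot at (200,225) and the pick untouched at (253,165). The cover lies in front of the box at (237,490), but the depth profile rises from 4 mm at its far end to 20 mm at the box. So its lower edge is still propped about 2 mm onto the lip and it isn't flat on the bench. There's plenty of time left, so I'll retake the tool and nudge the cover off the lip with the blade.

Request:
{"op": "move_arm", "data": {
  "plan": [
    [[85,60,120,20,0,0,0],[85,60,120,20,0,0,0],[85,60,120,20,0,0,0],[85,60,120,20,0,0,0],[85,60,120,60,0,0,0],[85,60,120,100,0,0,0],[85,60,120,140,0,0,0],[85,60,120,170,0,0,0],[85,60,120,185,0,0,0],[85,60,120,189,0,0,0],[85,60,120,189,0,0,0],[40,60,120,189,0,0,0],[20,60,120,189,0,0,0],[0,60,120,189,0,0,0],[0,60,120,189,0,0,0],[0,60,120,189,0,0,0],[0,60,120,189,0,0,0]]
  ]
}}

```text
time: 14.6
tcp_pos: [0.5305, -0.238, 0.0938]
tool_rot: [2.205, 2.237, 0.0]
contact_force: [-0.3, 1.3, 2.9]
gripper_width: 0.0151
```

Request:
{"op": "move_arm", "data": {
  "plan": [
    [[0,0,0,-10,0,0,0],[0,0,0,-35,0,0,0],[0,0,0,-65,0,0,0],[0,0,0,-100,0,0,0],[0,0,0,-130,0,0,0],[0,0,0,-150,0,0,0],[0,0,0,-150,0,0,0],[0,0,0,-150,0,0,0]]
  ]
}}

```text
time: 15.4
tcp_pos: [0.5298, -0.2379, 0.2433]
tool_rot: [2.205, 2.237, -0.0]
contact_force: [-0.1, 0.7, -1.3]
gripper_width: 0.0153
```

```bash
python3 - <<'E'
from h import *
s=get_state(); print(s["tcp_pos"],s["tool_rot"],s["joint_pos"].round(2))
L=np.array([-.0015,0,.0863])  # tip in tool frame (tool x offset -1..-1.5mm)
th=22; cc,ss=np.cos(BY),np.sin(BY)
def W(b): b=np.array(b)/1000; return np.array([BC[0]+b[0]*cc-b[1]*ss,BC[1]+b[0]*ss+b[1]*cc,b[2]])
ax=np.array([-ss,cc,0])
# handle leaning to box -x: rotate about box y by -th
R=Ro.from_rotvec(ax*-np.radians(th))*Ro.from_rotvec(rv(16.8))
print("tool z in box x:",R.apply([0,0,1])@[cc,ss,0])
for nm,tip in(("above front",(-50,0,145)),("behind edge above",(-22.5,0,32)),("in",(-22.5,0,15)),("pulled",(-45,0,15))):
    t=W(tip)-R.apply(L); print(nm,t.round(4))
R0=Ro.from_rotvec(s["tool_rot"])
t=W((-50,0,145))-R.apply(L)
print("shift",(R0.inv().apply(t-s["tcp_pos"])*1000).round(1),(R0.inv()*R).as_rotvec(degrees=True).round(2))
P=pts(dict(np.load("p4.npz")))
c=camera("scene"); B=box(pts(c)); px=c["pixels"].astype(int)
m=(px.min(-1)>215)&(abs(B[...,0]+70)<60)&(abs(B[...,1])<60)&(B[...,2]<40); q=B[m]; print(cv2.minAreaRect(q[:,:2].astype(np.float32)),q[:,0].max())
m=(abs(B[...,1])<30)&(B[...,0]>-33)&(B[...,0]<-12)&(B[...,2]<60)&(B[...,2]>5); q=B[m]; k=np.argsort(q[:,0]); print(q[k][::max(1,len(k)//25)].round(0).tolist())
E
```

```text
[ 0.52983981 -0.23785516  0.24329544] [ 2.20533114e+00  2.23738238e+00 -4.89448450e-04] [ 0.65  0.65 -0.54  1.68  0.4   0.92 -0.03]
tool z in box x: 0.37460659341591235
above front [ 0.3758 -0.0811  0.225 ]
behind edge above [ 0.4021 -0.0731  0.112 ]
in [ 0.4021 -0.0731  0.095 ]
pulled [ 0.3805 -0.0796  0.095 ]
shift [ 159.  -151.8   18.3] [-21.87   3.08 -15.77]
((-65.88638305664062, -11.44638442993164), (87.27084350585938, 95.84687042236328), 0.8714909553527832) -21.94669090031223
[[-33.0, -19.0, 19.0], [-32.0, -14.0, 20.0], [-32.0, -29.0, 18.0], [-31.0, 18.0, 23.0], [-31.0, 27.0, 19.0], [-30.0, 13.0, 21.0], [-29.0, 12.0, 21.0], [-29.0, 15.0, 20.0], [-28.0, -29.0, 20.0], [-28.0, 17.0, 20.0], [-27.0, -9.0, 21.0], [-26.0, -11.0, 24.0], [-26.0, -0.0, 21.0], [-25.0, -3.0, 19.0], [-25.0, -17.0, 21.0], [-24.0, -8.0, 19.0], [-22.0, 15.0, 13.0], [-21.0, 1.0, 14.0], [-20.0, -3.0, 13.0], [-18.0, -26.0, 16.0], [-18.0, -11.0, 21.0], [-17.0, -24.0, 12.0], [-16.0, -30.0, 50.0], [-15.0, -9.0, 21.0], [-14.0, -29.0, 22.0], [-12.0, 0.0, 36.0]]
```

Request:
{"op": "move_arm", "data": {
  "plan": [
    [[0,159,-152,5,0,0,-15.8],[0,159,-152,5,0,0,-15.8],[0,159,-152,5,0,0,-15.8],[0,159,-152,5,0,0,-15.8],[0,159,-152,5,0,0,-15.8],[0,159,-152,18,-21.9,3.1,-15.8],[0,159,-152,18,-21.9,3.1,-15.8],[0,159,-152,18,-21.9,3.1,-15.8],[0,159,-152,18,-21.9,3.1,-15.8],[0,159,-152,18,-21.9,3.1,-15.8]]
  ]
}}

```text
time: 16.45
tcp_pos: [0.3634, -0.0892, 0.2159]
tool_rot: [1.759, 2.374, 0.312]
contact_force: [0.9, -0.4, -0.3]
gripper_width: 0.0154
```

```bash
python3 - <<'E'
from h import *
s=get_state(); R=Ro.from_rotvec(s["tool_rot"]); L=np.array([-.0015,0,.0863])
print(s["tcp_pos"],s["contact_force"],s["joint_pos"].round(2)); tip=s["tcp_pos"]+R.apply(L); print("tip box",box(tip).round(1)); z=R.apply([0,0,1]); print("axis box",z@[np.cos(BY),np.sin(BY),0],z@[-np.sin(BY),np.cos(BY),0],z[2])
cc,ss=np.cos(BY),np.sin(BY)
def sh(b):
    b=np.array(b)/1000; w=np.array([BC[0]+b[0]*cc-b[1]*ss,BC[1]+b[0]*ss+b[1]*cc,b[2]]); return (R.inv().apply(w-tip)*1000).round(1)
for b in((-35.5,0,53),(-20.5,0,16),(-45,0,16),(-60,0,60)): print(b,sh(b))
c=camera("scene"); B=box(pts(c)); t=box(tip)
for d in(5,15,25,35,45):
    e=box(tip-z*d/1000); m=np.linalg.norm(B-e,axis=-1)<9; q=B[m]; print(d,e.round(1),len(q),(np.percentile(q,[5,50,95],axis=0)).round(1).tolist() if len(q) else "")
E
```

```text
[ 0.36338143 -0.08916874  0.2158723 ] [ 0.93355538 -0.41682332 -0.31682344] [ 0.75  0.44 -0.76  2.48  1.28  0.22 -0.87]
tip box [-73.5  -5.1 132.7]
axis box 0.2670657513360543 -0.01115124878463132 -0.9636137888769817
(-35.5, 0, 53) [ 6.1 15.3 86.9]
(-20.5, 0, 16) [  6.5  19.9 126.6]
(-45, 0, 16) [  6.5  -3.7 120. ]
(-60, 0, 60) [ 6.  -6.4 73.6]
5 [-74.8  -5.1 137.5] 19 [[-76.0, -11.8, 131.7], [-74.2, -1.3, 138.7], [-72.4, 0.4, 143.5]]
15 [-77.5  -5.  147.2] 25 [[-79.6, -10.7, 141.2], [-76.8, -2.8, 147.8], [-74.7, 1.1, 153.3]]
25 [-80.1  -4.9 156.8] 22 [[-81.8, -10.6, 150.8], [-79.3, -1.1, 155.8], [-77.4, 1.1, 162.2]]
35 [-82.8  -4.8 166.5] 16 [[-84.7, -5.3, 160.5], [-81.8, 0.3, 165.9], [-79.7, 1.1, 171.3]]
45 [-85.5  -4.6 176.1] 4 [[-85.4, -0.5, 170.2], [-83.5, 0.1, 170.9], [-82.6, 0.5, 171.4]]
```

```bash
cat > n.py <<'E'
from h import *
L=np.array([-.0015,0,.0863]); cc,ss=np.cos(BY),np.sin(BY)
def show(th,*tips):
    s=get_state(); R0=Ro.from_rotvec(s["tool_rot"]); tip=s["tcp_pos"]+R0.apply(L); z=R0.apply([0,0,1])
    print("tip",box(tip).round(1),"tilt",np.degrees(np.arcsin(z@[cc,ss,0])).round(1),"F",s["contact_force"].round(1),"q",s["joint_pos"].round(2))
    R=Ro.from_rotvec(np.array([-ss,cc,0])*-np.radians(th))*Ro.from_rotvec(rv(16.8))
    for b in tips:
        b=np.array(b)/1000; w=np.array([BC[0]+b[0]*cc-b[1]*ss,BC[1]+b[0]*ss+b[1]*cc,b[2]])
        print((b*1000).round(1),"shift",(R0.inv().apply(w-R.apply(L)-s["tcp_pos"])*1000).round(1),(R0.inv()*R).as_rotvec(degrees=True).round(2))
E
python3 -c "
from n import *
show(20,(-35.5,0,57),(-20.5,0,16))"
```

```text
tip [-74.2  -5.3 132.4] tilt 15.5 F [-0.8 -0.6 -1.2] q [ 0.75  0.44 -0.76  2.49  1.29  0.22 -0.88]
[-35.5   0.   57. ] shift [ 5.2 10.4 83.2] [-4.49  0.63  0.22]
[-20.5   0.   16. ] shift [  5.7  13.9 126.7] [-4.49  0.63  0.22]
```

Request:
{"op": "move_arm", "data": {
  "plan": [
    [[0,5,10,25,-4.5,0.6,0.2],[0,5,10,50,-4.5,0.6,0.2],[0,5,10,70,-4.5,0.6,0.2],[0,5,10,83,-4.5,0.6,0.2],[0,5,10,83,-4.5,0.6,0.2],[0,5,10,83,-4.5,0.6,0.2]]
  ]
}}

```text
time: 17.1
tcp_pos: [0.3941, -0.0765, 0.1381]
tool_rot: [1.734, 2.342, 0.407]
contact_force: [0.1, -0.3, -1.5]
gripper_width: 0.0152
```

```bash
python3 -c "
from n import *
show(20,(-35.5,0,57),(-24,0,26),(-20.5,0,16))"
```

```text
tip [-34.5  -0.6  56.7] tilt 19.6 F [ 0.1 -0.3 -1.5] q [ 0.94  1.02 -1.47  2.56  1.71  0.98 -1.43]
[-35.5   0.   57. ] shift [ 1.  -1.5 -0.6] [-0.43 -0.27  0.11]
[-24.   0.  26.] shift [ 0.8 -1.  32.5] [-0.43 -0.27  0.11]
[-20.5   0.   16. ] shift [ 0.8 -1.1 43.1] [-0.43 -0.27  0.11]
```

```bash
python3 -c "
from n import *
print(get_state()['joint_pos'].round(4))
show(13,(-33,0,57),(-31,0,48),(-20.5,0,16))"
```

```text
[ 0.9403  1.019  -1.4697  2.5597  1.7094  0.9785 -1.4347]
tip [-34.5  -0.6  56.7] tilt 19.6 F [ 0.1 -0.3 -1.5] q [ 0.94  1.02 -1.47  2.56  1.71  0.98 -1.43]
[-33.   0.  57.] shift [ 0.9 11.4  0.8] [ 6.57 -0.27  0.13]
[-31.   0.  48.] shift [ 0.9 10.3 10. ] [ 6.57 -0.27  0.13]
[-20.5   0.   16. ] shift [ 0.7  9.4 43.6] [ 6.57 -0.27  0.13]
```

The arm is at the edge of its range (q3 and q4 clamped), so I'll back off to a smaller tilt.

Request:
{"op": "move_arm", "data": {
  "plan": [
    [[0,1,6,0,3.3,0,0],[0,1,11.4,0.8,6.6,-0.3,0.1],[0,1,11.4,0.8,6.6,-0.3,0.1],[0,1,11.4,0.8,6.6,-0.3,0.1]]
  ]
}}

```text
time: 17.5
tcp_pos: [0.4055, -0.0731, 0.1427]
tool_rot: [1.781, 2.398, 0.273]
contact_force: [-1.1, -0.2, -0.4]
gripper_width: 0.0156
```

```bash
python3 -c "
from n import *
show(13,(-26,0,33),(-20.5,0,16))
c=camera('scene'); B=box(pts(c)); s=get_state(); R=Ro.from_rotvec(s['tool_rot']); 
for d in(5,15,25,35,45):
    e=box(s['tcp_pos']+R.apply(L-[0,0,d/1000])); q=B[np.linalg.norm(B-e,axis=-1)<9]; print(d,e.round(1),len(q),(np.percentile(q,[5,50,95],axis=0)).round(1).tolist() if len(q) else '')
"
```

```text
tip [-31.8  -1.4  58.7] tilt 13.2 F [-1.1 -0.2 -0.4] q [ 0.88  0.96 -1.4   2.44  1.51  0.94 -1.26]
[-26.   0.  33.] shift [ 1.1  0.1 26.3] [0.21 0.31 0.02]
[-20.5   0.   16. ] shift [ 1.2  1.6 44.1] [0.21 0.31 0.02]
5 [-33.5  -1.4  63.5] 11 [[-34.8, -5.2, 59.8], [-32.8, 3.2, 64.0], [-31.0, 5.0, 70.4]]
15 [-35.8  -1.4  73.2] 13 [[-36.5, -5.5, 67.8], [-34.2, 3.5, 74.1], [-32.9, 4.8, 79.1]]
25 [-38.1  -1.3  82.9] 10 [[-39.9, 0.1, 79.2], [-37.2, 3.6, 82.2], [-35.6, 5.0, 88.3]]
35 [-40.4  -1.2  92.7] 6 [[-40.6, 2.6, 88.0], [-39.2, 4.3, 91.9], [-37.6, 5.1, 94.4]]
45 [-42.6  -1.2 102.4] 0
```

Request:
{"op": "move_arm", "data": {
  "plan": [
    [[0,1,1,15,0,0,0],[0,1,1,26,0,0,0],[0,1,1,33,0,0,0],[0,1,1,38,0,0,0],[0,1,1,41,0,0,0],[0,1,1,42.5,0,0,0],[0,1,1,42.5,0,0,0]]
  ]
}}

```text
time: 18.25
tcp_pos: [0.4168, -0.0691, 0.1024]
tool_rot: [1.782, 2.396, 0.276]
contact_force: [0.6, -0.8, -0.4]
gripper_width: 0.0153
```

```bash
python3 -c "
from n import *
print(get_state()['moment'].round(2))
show(13,(-20.5,0,16),(-40,0,16),(-40,0,60))"
```

```text
[-0.07  0.3   0.03]
tip [-19.7  -0.9  18.4] tilt 13.4 F [ 0.6 -0.8 -0.4] q [ 0.83  1.06 -1.35  2.45  1.65  0.99 -1.36]
[-20.5   0.   16. ] shift [ 0.4 -0.8  2.2] [ 0.37  0.33 -0.04]
[-40.   0.  16.] shift [  0.4 -19.8  -2.3] [ 0.37  0.33 -0.04]
[-40.   0.  60.] shift [  0.2  -9.6 -45.1] [ 0.37  0.33 -0.04]
```

Request:
{"op": "move_arm", "data": {
  "plan": [
    [[0,0.4,-1,2.2,0,0,0],[0,0.4,-1,2.2,0,0,0],[0,0.4,-4,1.5,0,0,0],[0,0.4,-7,0.8,0,0,0],[0,0.4,-10,0.1,0,0,0],[0,0.4,-13,-0.6,0,0,0],[0,0.4,-16,-1.3,0,0,0],[0,0.4,-16,-1.3,0,0,0]]
  ]
}}

```text
time: 19.05
tcp_pos: [0.4005, -0.0737, 0.0997]
tool_rot: [1.782, 2.397, 0.274]
contact_force: [0.2, -0.4, 0.0]
gripper_width: 0.0154
```

```bash
cat > cv.py <<'E'
from n import *
c=camera("scene"); B=box(pts(c)); px=c["pixels"].astype(int)
for x0 in range(-145,-20,15):
    m=(px.min(-1)>215)&(abs(B[...,0]-x0)<7.5)&(abs(B[...,1])<30)&(B[...,2]<40); q=B[m]; print(x0,len(q),np.median(q[:,2]).round(1) if len(q) else "",end="; ")
print(); show(13,(-40,0,70)); 
E
python3 cv.py
```

```text
-145 0 ; -130 0 ; -115 0 ; -100 0 ; -85 0 ; -70 0 ; -55 0 ; -40 0 ; -25 0 ; 
tip [-36.1  -0.6  15.8] tilt 13.3 F [-0.8 -0.3 -0.7] q [ 0.84  1.07 -1.35  2.49  1.67  1.   -1.4 ]
[-40.   0.  70.] shift [ -0.2   9.2 -53.7] [ 0.32  0.33 -0.04]
```

```bash
sed -i 's/(px.min(-1)>215)/(px.min(-1)>130)/' cv.py; sed -i 's/np.median(q\[:,2\]).round(1)/np.percentile(q[:,2],[10,50,90]).round(1)/' cv.py; python3 cv.py
```

```text
-145 0 ; -130 0 ; -115 169 [3.1 5.  6.6]; -100 302 [3.5 5.2 6.8]; -85 300 [3.4 5.1 6.7]; -70 293 [3.3 5.  6.6]; -55 255 [3.3 4.9 6.4]; -40 212 [3.3 5.1 6.8]; -25 50 [2.8 4.6 7.1]; 
tip [-35.7  -0.5  15.9] tilt 13.3 F [ 0.2 -0.   0. ] q [ 0.84  1.07 -1.35  2.49  1.67  1.   -1.4 ]
[-40.   0.  70.] shift [ -0.3   8.9 -53.7] [ 0.34  0.33 -0.04]
```

The cover now lies flat on the bench: its top face is at 5 mm along its whole length, which is its own thickness. I'll retract along the tool axis.

Request:
{"op": "move_arm", "data": {
  "plan": [
    [[0,0,0,-15,0,0,0],[0,0,0,-35,0,0,0],[0,0,5,-60,2,0,0],[0,0,15,-85,6,0,0],[0,0,25,-110,10,0,0],[0,0,35,-135,13,0,0],[0,0,35,-140,13,0,0],[0,0,35,-140,13,0,0]]
  ]
}}

```text
time: 19.95
tcp_pos: [0.4029, -0.0722, 0.2444]
tool_rot: [1.87, 2.512, 0.003]
contact_force: [-0.3, -0.1, -0.9]
gripper_width: 0.0154
```

```bash
python3 -c "
from n import *
show(0); print(get_state()['tcp_pos'],toolrel([.5305,-.238,.245],rv(.8)))"
```

```text
tip [-53.1  -0.  158.1] tilt 0.4 F [-0.3 -0.1 -0.9] q [ 0.88  0.73 -1.4   2.14  0.87  1.05 -0.7 ]
[ 0.4029064  -0.0722448   0.24439773] (array([-195.4,   74.7,    1.3]), array([ 0.48,  0.33, 15.87]))
```

Request:
{"op": "move_arm", "data": {
  "plan": [
    [[0,-195.4,74.7,0,0.5,0.3,15.9],[0,-195.4,74.7,0,0.5,0.3,15.9],[0,-195.4,74.7,0,0.5,0.3,15.9],[0,-195.4,74.7,0,0.5,0.3,15.9],[0,-195.4,74.7,0,0.5,0.3,15.9],[0,-195.4,74.7,0,0.5,0.3,15.9],[0,-195.4,74.7,0,0.5,0.3,15.9],[0,-195.4,74.7,0,0.5,0.3,15.9],[0,-195.4,74.7,0,0.5,0.3,15.9]]
  ]
}}

```text
time: 20.85
tcp_pos: [0.5299, -0.2366, 0.2459]
tool_rot: [-2.202, -2.239, 0.002]
contact_force: [0.3, -0.5, -0.8]
gripper_width: 0.0152
```

```bash
python3 - <<'E'
from h import *
s=get_state(); t=s["tcp_pos"]; c=camera("scene"); P=pts(c)
for lo,hi in((.162,.172),(.172,.185),(.185,.2)):
    m=(abs(P[...,0]-t[0])<.03)&(abs(P[...,1]-t[1])<.03)&(P[...,2]>lo)&(P[...,2]<hi); q=P[m]*1000; print(lo,len(q),np.percentile(q,[3,50,97],axis=0).round(1).tolist() if len(q) else "")
print(t,toolrel([.5305,-.238,.0965],rv(.8)))
E
```

```text
0.162 25 [[527.7, -244.7, 162.5], [528.6, -235.6, 167.3], [531.2, -231.3, 171.6]]
0.172 34 [[527.5, -244.6, 172.8], [528.4, -236.1, 178.7], [531.6, -231.6, 184.4]]
0.185 37 [[527.6, -244.6, 186.2], [528.6, -236.9, 192.4], [531.9, -231.3, 199.5]]
[ 0.5298913  -0.2365865   0.24587976] (array([ -1.1,   0.7, 149.5]), array([-0.11,  0.01,  0.11]))
```

The blade is vertical and in line with the slot, as it was the first time. I'll lower it in.

Request:
{"op": "move_arm", "data": {
  "plan": [
    [[0,-1,0.5,40,0,0,0],[0,-1,0.5,65,0,0,0],[0,-1,0.5,80,0,0,0],[0,-1,0.5,95,0,0,0],[0,-1,0.5,110,0,0,0],[0,-1,0.5,125,0,0,0],[0,-1,0.5,138,0,0,0],[0,-1,0.5,146,0,0,0],[0,-1,0.5,149,0,0,0],[0,-1,0.5,149,0,0,0]]
  ]
}}

```text
time: 21.9
tcp_pos: [0.5309, -0.2386, 0.0966]
tool_rot: [-2.205, -2.235, 0.001]
contact_force: [0.3, -0.7, -0.6]
gripper_width: 0.0152
```

Request:
{"op": "move_arm", "data": {
  "plan": [
    [[0,0,0,1,0,0,0],[0,0,0,2,0,0,0],[0,0,0,2,0,0,0]]
  ]
}}

```text
time: 22.2
tcp_pos: [0.531, -0.2388, 0.0951]
tool_rot: [-2.206, -2.236, 0.001]
contact_force: [-0.9, -0.5, -0.1]
gripper_width: 0.0153
```

Request:
{"op": "move_arm", "data": {
  "plan": [
    [[0,0,0,1,0,0,0],[0,0,0,1.5,0,0,0],[0,0,0,1.5,0,0,0]]
  ]
}}

```text
time: 22.5
tcp_pos: [0.531, -0.2387, 0.0938]
tool_rot: [-2.206, -2.236, 0.001]
contact_force: [-1.3, -0.3, 4.9]
gripper_width: 0.0151
```

Request:
{"op": "move_arm", "data": {
  "plan": [
    [[22,0,0,0,0,0,0],[30,0,0,0,0,0,0],[45,0,0,0,0,0,0],[65,0,0,0,0,0,0],[85,0,0,0,0,0,0],[85,0,0,0,0,0,0],[85,0,0,0,0,0,0],[85,0,0,0,0,0,0],[85,0,0,-20,0,0,0],[85,0,0,-50,0,0,0],[85,0,0,-90,0,0,0],[85,0,0,-130,0,0,0],[85,0,0,-170,0,0,0],[85,-60,-120,-190,0,0,0],[85,-60,-120,-190,0,0,0],[85,-60,-120,-190,0,0,0],[85,-60,-120,-190,0,0,0]]
  ]
}}

```text
time: 24.2
tcp_pos: [0.4075, -0.3039, 0.2831]
tool_rot: [-2.211, -2.228, 0.009]
contact_force: [-0.1, 0.2, -0.3]
gripper_width: 0.0848
```

```bash
python3 cv.py; python3 - <<'E'
from h import *
s=get_state(); print(s["tcp_pos"],s["contact_force"],s["gripper_width"])
c=camera("scene"); P=pts(c)
cv2.imwrite("pics/f7.png",cv2.resize(c["pixels"][60:345,150:350],None,fx=2,fy=2,interpolation=2)[...,::-1])
for y in(-.238,-.328):
  for lo,hi in((.08,.1),(.12,.14),(.155,.165)):
    m=(abs(P[...,0]-.529)<.03)&(abs(P[...,1]-y)<.03)&(P[...,2]>lo)&(P[...,2]<hi); q=P[m]*1000; print(y,lo,len(q),np.median(q,axis=0).round(1))
E
```

```text
-145 0 ; -130 0 ; -115 169 [3.  4.8 6.4]; -100 303 [3.2 5.  6.8]; -85 299 [3.6 5.2 6.8]; -70 298 [3.4 5.  6.9]; -55 297 [3.4 4.9 6.6]; -40 290 [3.2 4.9 6.7]; -25 57 [3.1 4.9 6.3]; 
tip [-114.1 -221.5  197.1] tilt -0.2 F [-0.1 -0.1 -0.2] q [ 1.27  0.79 -1.35  1.81  0.82  1.25 -0.32]
[-40.   0.  70.] shift [228.   -9.7 129.2] [-13.08   1.86 -16.17]
[ 0.41001156 -0.30220261  0.28343113] [-0.12771812 -0.12359462 -0.21255885] 0.08496678497732706
-0.238 0.08 95 [ 524.7 -232.2   90.3]
-0.238 0.12 98 [ 524.1 -232.   130.2]
-0.238 0.155 90 [ 529.3 -240.3  158.3]
-0.328 0.08 45 [ 528.  -324.2   91.5]
-0.328 0.12 62 [ 527.  -323.4  130.8]
-0.328 0.155 24 [ 529.5 -326.4  157.8]
```

View pics/f7.png

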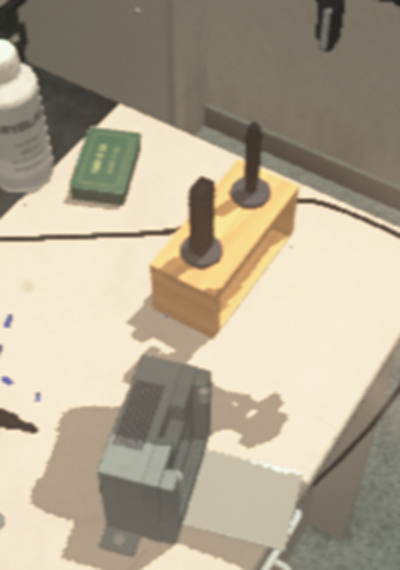

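The final view shows the pry tool upright in its own slot at (200,225) and the pick undisturbed at (253,165). The cover is flat on the bench in front of the open box at (243,500), and the gripper is clear of everything.

```bash
python3 -c "
from rig import sign_off; print(sign_off())"
```

```text
the job is handed in; nothing more can be done
None
```

The cover is off and lying flat on the bench in front of the terminal box, and the pry tool is back upright in its own slot. I handed the job in at about 24 s of the 54 s allowed.

- **Prying:** I put the blade in the notch and pushed the cover's top forward about 47 mm. The clips let go and the cover tipped out.
- **Second pass:** After I first put the tool back, depth showed the cover's lower edge still resting about 2 mm on the box lip. I took the tool out again, drew the cover off the lip with the blade tip, and put the tool back a second time. During this pass, joints 3 and 4 briefly sat at the very edge of their ranges (-1.4697 and 2.5597 measured, limits -1.47 and 2.56). I backed off to a smaller tilt straight away.
- **Last checks:**
  - The cover's top face is 5 mm above the bench along its whole length; the cover is 4.5 mm thick.
  - The pry tool is vertical with its top at 158 mm, as at the start.
  - The round pick had not moved beyond the measuring noise.
  - The gripper is open, clear of everything, with no contact force. The highest force reading at the end of any move was about 5 N.
- **Picture budget:** I viewed 11 pictures, one over the budget, to confirm the end state.

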